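# Clamp a capped cork grip in the glue press and hold the sprung knob at half travel

## Task

Stand the cork grip with the bright metal cap, cap up, in the brass seat of the glue press and let go of it, then swing the press's arm over it until it meets its stop. Push the black knob down so that the rubber pad lands on the cap and the knob goes on to half of its own spring travel (8 mm: the yellow band has just sunk out of sight and the red one still shows), never to the bottom, and keep it there: the job finishes with you still holding the knob down. Leave the other grip and everything else on the bench undisturbed.

Things in the scene. Friction and masses are not known exactly. Their poses are not given: they have to be found in the camera images.
- metal_grip_center (a point): Centre (half-way up) of the grip to be clamped: an upright cork cylinder, diameter 32 mm, height 66 mm in all, the top 8 mm being a bright aluminium cap. z is its axis, up towards the cap. Stands loose on the bench, 60 to 100 g.
- cap_top (a point): Centre of the top face of that metal cap, 33 mm above the grip's centre.
- black_grip_center (a point): Centre of the other cork grip, same size and shape, with a black rubber cap: to be left alone. The two may have swapped places.
- seat_floor (a point): Centre of the inner floor of the round brass seat, an open cup on a short pillar on the press's base plate: inner diameter 38 mm at the floor, flaring to 46 mm at the rim 12 mm above the floor, outer diameter 54 mm. z up. Its height has been set anew each time (floor 28 to 48 mm above the bench).
- press: The press's fixed aluminium base (220 x 110 x 20 mm); origin on the bench directly under the seat's axis. Its +x axis points from the seat to the steel post (diameter 32 mm) that carries the swing arm, 110 mm away; its +y axis is the side to which the arm swings open.
- pivot_top (a point): Point on the vertical axis of the swing arm, at the top of the post, 166 mm above the bench. The grey arm (30 mm wide, underside 142 and top 162 mm above the bench) carries the ram and knob on a vertical axis 110 mm from this hinge axis.
- swing_arm (a joint): Angle of the swing arm (rad): 0 at its stop, with knob and ram right over the seat; it grows as the arm swings away to the press's +y side. As seen from above, closing (towards 0) turns it counter-clockwise. At angle a the knob is at 110*(1-cos a) mm along the press's x and 110*sin a mm along its y, from the seat axis. Stiff hinge: stays where it is left; pushing at the knob takes about 1.5 N, and much more once at the stop.
- ram (a joint): How far the ram (steel sleeve, diameter 22 mm, through the arm, with the pad below) has come down, 0 to 36 mm (value in m). Weak return spring: about 2 N to start, about 4 N at the end. Pushing the knob first brings down the ram, until its pad lands.
- pad (a point): Centre of the underside of the ram's round rubber pad (diameter 28 mm), on the ram's axis, 128 mm above the bench when up.
- knob (a joint): How far the knob is pressed into the ram sleeve against its own stronger spring, 0 to 16 mm (value in m). Force on the knob about 5 N as it begins, plus 0.5 N per mm, so about 9 N at half travel (8 mm). It begins to sink only when the pad has landed on something. The pin between knob and sleeve is yellow for its lower 8 mm and red above.
- knob_top (a point): Centre of the flat top of the black knob (diameter 38 mm, 18 mm thick, on a 12 mm pin); 238 mm above the bench when up; it moves straight down with ram and knob travel together.
- glue: White glue bottle, diameter 44 mm, 110 mm tall, standing; origin at the underside. Leave alone.
- spool: Spool of red thread with white flanges, diameter 36 mm, 40 mm tall, standing; origin at the underside. Leave alone.
- screwdriver: Screwdriver lying on the bench, along its x. Leave alone.
- wrench: Spanner lying on the bench, along its x. Leave alone.
- partsbox: Blue open parts box 100 x 140 x 40 mm; origin under its centre. Leave alone.
- pot: Steel cup, diameter 70 mm, 85 mm tall; origin at the underside. Leave alone.

How it is judged (in metres and radians):
On the way, in this order (a step that is already met when the one before it is completed fails the run):
1. the metal-capped grip stands in the brass seat, let go (horizontal distance between metal_grip_center and seat_floor below 0.006 m and z of metal_grip_center in the frame of seat_floor between 0.029 and 0.037 m and angle between metal_grip_center's own z axis and vertical below 0.12 rad and contact force between the fingers and metal_grip below 0.1 N), for 0.2 s.
2. the arm is swung over to its stop, the grip still seated (horizontal distance between metal_grip_center and seat_floor below 0.006 m and z of metal_grip_center in the frame of seat_floor between 0.029 and 0.037 m and angle between metal_grip_center's own z axis and vertical below 0.12 rad and value of joint swing_arm below 0.05 rad), for 0.1 s.
3. the pad is on the cap and the knob is held at about half of its own travel (all of step 2 and value of joint knob between 0.005 and 0.011 m and distance between pad and cap_top below 0.009 m and contact force between ram and metal_grip above 2.5 N), for 0.5 s.
At the end, for the whole second after the job is handed in: Still holding: the metal-capped grip stands upright on the seat floor (within 6 mm of its axis, tilt under 0.12 rad), untouched by the fingers; arm at its stop (within 0.05 rad); pad bearing on the cap with over 2.5 N; knob held still at 5 to 11 mm of its 16 mm travel (all of step 3 and contact force between the fingers and metal_grip below 0.1 N and velocity of joint knob between -0.01 and 0.01 m/s); the arm keeps its last pose, push and grip.
It fails at once if the knob is driven to the bottom of its travel (over 15 mm) (value of joint knob above 0.015 m).
It fails at once if the black-capped grip is moved by 20 mm or tipped (distance of black_grip_center from where it was at the start of the episode above 0.02 m or angle between black_grip_center's own z axis and vertical above 0.3 rad).
It fails at once if another thing on the bench is moved by 25 mm or tipped (distance of any of glue, spool, screwdriver, wrench, partsbox, pot from where it was at the start of the episode above 0.025 m or angle between any of glue, spool, pot, partsbox's own z axis and vertical above 0.3 rad).
It also fails if it takes over 64 s, if anything falls off the work surface, if the arm or the gripper's body presses on something with over 40 N, if the wrist force passes 120 N, or if a joint passes its speed limit or range.

## Robot

A 6-joint arm with a two-finger parallel gripper is mounted at the origin on the work surface. World frame = base frame: x ahead of the robot, y to its left, z up, the work surface at z = 0. Lengths are in mm, angles in rad, forces in N, time in s.
With the tool pointing down it reaches from about 275 to 750 mm from the base axis. Payload 10.2 kg.
Tool frame: the origin (TCP) lies on the front face of the gripper's body, between the roots of the fingers; the fingertips stand 73 mm ahead of it and the grasp point (between the pads) lies 54 mm ahead of it; z points along the fingers, y is the line along which they close (so a half turn about z gives the same grasp; the last joint's range is limited). The gripper opens to 85 mm and grips with 20 to 120 N. Pads are 22 mm wide; open, the fingers measure 114 mm over their backs; the gripper's body (76 mm by 85 mm) begins 54 mm behind the grasp point. The pads swing forward as they close: fully open they stand 13 mm farther back than shut.
Start: joints at [-1.364, 0.313, 1.498, -0, 1.331, -0.223], TCP at [218.75, -477.263, 303.894] pointing down, gripper open.
Joint ranges: [-2.94, 2.94], [-0.97, 2.17], [0.19, 2.56], [-1.23, 4.37], [0.02, 3.11], [-2.88, 2.88]. Speed limits (rad/s): [2.39, 2.39, 3.01, 3.14, 3.14, 3.14].

## Interface

Orientations are given as a unit quaternion [w, x, y, z].
In Python, from rig import * gives the robot as it stands.
- The arm moves only by the tool step_arm, never from a script. Its argument "plan" is a list of rows, each an object with "offset": the shift along the tool's x, y, z in cm, a list of three; "rot": the turn, a rotation vector about the tool's x, y, z in degrees, a list of three; "gripper": the finger opening in cm, from 0 to 8.54. In form: [{"offset": [x, y, z], "rot": [wx, wy, wz], "gripper": gripper}, ...]. A call has 1 to 12 rows; each row is the pose to reach, as a shift and turn from the pose commanded when the call began, along the tool's axes at that moment; what a row does not reach only later rows make up. A row lasts 1/10 s, in which the tool goes at most 50 mm and 8.59 degrees, less where a joint would pass 70% of its speed; a pose out of reach is approached as far as the arm can. A call with a gripper value outside its range is refused whole. The fingers move at their own pace and stop on an object; "squeeze" is the grip in N (left out, the last holds). Time passes only in rows, so rows that repeat a pose let the fingers close. It gives the time, the measured TCP pose, the force, the opening and the grip force at its end, in the units of the state.
- sense(): the state, without advancing time (a new reading comes with each control period).
- capture(name): name is "side" or "top" or "wrist"; returns a dict with "color" (384x512x3 uint8, red, green, blue), "depth" (384x512 float32, mm along the optical axis (not along the pixel's ray), 0 where there is no reading), "vertical_fov" (degrees; the focal length in pixels is half the picture's height over the tangent of half this angle, whatever the lens; pixels are square), "cx", "cy" (the principal point, pixels), "rvec" (rotation vector, rad) and "tvec" (3), from world to camera coordinates, as OpenCV has them; the wrist camera has in their place "mount" (4x4, takes a point from camera to tool coordinates, whose origin is the TCP and whose axes are the flange's). Camera axes: x right, y down, z forward; pixel columns grow to the right and rows downward; lengths in mm; the calibration is good to about 2 mm. A picture is of the moment at which its call begins: read the wrist's pose just before it.
- finish_job(): hands the job in; it is judged then, once.
The state is a dict: "time_s": time; "joints": joint angles; "dq": joint speeds; "tau": joint torques, N m; "eef_pos": TCP position; "ee_rot": TCP orientation; "force": force on the tool from outside, world axes, zero at the start; "wrist_torque": the same for the moment, N m; "grip_width": opening from 0.0 (shut) to 1.0 (fully open); "grip_force": force on a finger pad.
Only numpy, scipy, OpenCV 4.12 (cv2) and the standard library are available. Lean on these libraries where they do the work, as an engineer would, in place of code of your own. Each camera call takes 0.05 s, during which the arm holds its last target. There are 200 camera calls.

## Working session

There is one attempt and no reset: what is moved stays moved. The work goes in short steps, Python scripts to look and compute and a tool call to move; the robot and the scene stay as the last step left them, time stands still between calls to the robot, and variables do not carry over. Pictures are saved under pics/ and viewed, at most 10 in all, crops included, and the job is handed in when it is done.

Besides the shell and the picture viewer there is one more tool, called after "Emit:" in YAML: its name, and indented under it one key for each argument. step_arm: Moves the arm, as the interface text tells. Its arguments: {"type":"object","properties":{"plan":{"type":"array"},"squeeze":{"type":"number"}},"required":["plan"]}

```bash
mkdir -p pics; ls
cat > h.py <<'E'
from rig import *
import numpy as np, cv2
from scipy.spatial.transform import Rotation as R
def cam(name):
    s=sense(); c=capture(name); c['s']=s
    f=c['color'].shape[0]/2/np.tan(np.radians(c['vertical_fov'])/2); c['f']=f
    if 'mount' in c and name=='wrist':
        q=s['ee_rot']; T=np.eye(4); T[:3,:3]=R.from_quat([q[1],q[2],q[3],q[0]]).as_matrix(); T[:3,3]=s['eef_pos']
        c['W']=T@np.array(c['mount'])
    else:
        Rm=R.from_rotvec(np.ravel(c['rvec'])).as_matrix(); T=np.eye(4); T[:3,:3]=Rm.T; T[:3,3]=-Rm.T@np.ravel(c['tvec']); c['W']=T
    return c
def pts(c):
    d=c['depth']; v,u=np.mgrid[:d.shape[0],:d.shape[1]]
    P=np.stack([(u-c['cx'])/c['f']*d,(v-c['cy'])/c['f']*d,d],-1)
    W=P@c['W'][:3,:3].T+c['W'][:3,3]; W[d<=0]=np.nan; return W
def onplane(c,u,v,z):
    r=c['W'][:3,:3]@np.array([(u-c['cx'])/c['f'],(v-c['cy'])/c['f'],1]); o=c['W'][:3,3]
    return o+r*(z-o[2])/r[2]
def save(c,n): cv2.imwrite(f'pics/{n}.png',c['color'][...,::-1])
E
python3 - <<'E'
from h import *
s=sense(); print({k:np.round(v,3).tolist() for k,v in s.items()})
for n in('top','side'):
    c=cam(n); save(c,n+'0'); np.save(n+'0.npy',c,allow_pickle=True); print(n,c['W'].round(2).tolist(),c['f'],c['cx'],c['cy'])
E
```

```text
pics
{'time_s': 0.0, 'joints': [-1.364, 0.313, 1.498, -0.0, 1.331, -0.223], 'dq': [-0.002, -0.001, -0.0, 0.001, 0.001, 0.001], 'tau': [-0.004, -41.228, -25.975, -0.0, 0.004, 0.0], 'eef_pos': [218.717, -477.078, 303.309], 'ee_rot': [-0.001, 0.977, 0.213, 0.0], 'force': [0.528, -0.675, 0.505], 'wrist_torque': [-0.007, -0.039, 0.009], 'grip_force': 0.0, 'grip_width': 1.003}
top [[0.03, -0.98, 0.19, 275.09], [-1.0, -0.03, 0.01, 19.92], [-0.0, -0.19, -0.98, 1554.77], [0.0, 0.0, 0.0, 1.0]] 382.0547943473532 260.72901946843007 189.44718318782046
side [[0.92, -0.19, 0.35, -0.97], [-0.39, -0.48, 0.78, -1156.3], [0.02, -0.86, -0.52, 918.76], [0.0, 0.0, 0.0, 1.0]] 496.4488871582709 253.88458270818413 190.18738935288874
```

View pics/top0.png

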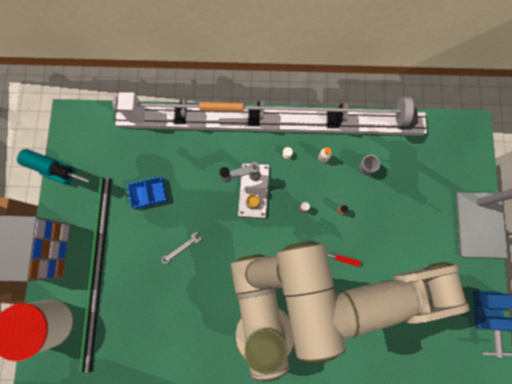

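View pics/side0.png

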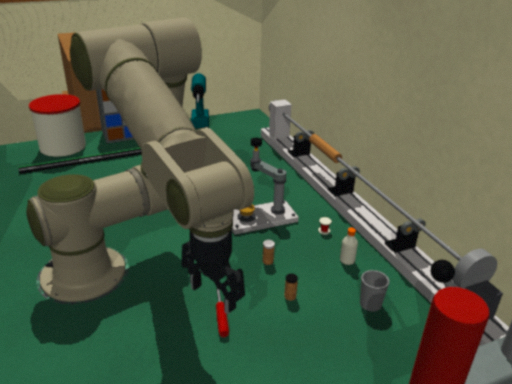

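The top view shows the seat at (253,201), the post at (256,175), the knob at (226,174), the metal grip at (305,207) and the black grip at (342,210). The side view confirms the bright cap at (268,243) and the black cap at (291,278).

Run:
```python
from h import *
c=np.load('top0.npy',allow_pickle=True).item(); s=np.load('side0.npy',allow_pickle=True).item()
W=pts(c)
def rep(n,c,u0,u1,v0,v1,f):
    W=pts(c); m=np.zeros(W.shape[:2],bool); m[v0:v1,u0:u1]=1
    hsv=cv2.cvtColor(c['color'],cv2.COLOR_RGB2HSV)
    m&=f(W[...,2],hsv[...,0].astype(int),hsv[...,1].astype(int),hsv[...,2].astype(int))
    v,u=np.nonzero(m); print(n,m.sum(),'uv',u.mean().round(1),v.mean().round(1),'med',np.median(W[m],0).round(1),'min',W[m].min(0).round(0),'max',W[m].max(0).round(0)); return u.mean(),v.mean()
def P(n,c,uv,z): print('   ',n,onplane(c,*uv,z).round(1))
uv=rep('metalcap',c,295,316,197,218,lambda z,h,S,V:z>50);P('',c,uv,66)
uv=rep('metalcap bright',c,295,316,197,218,lambda z,h,S,V:(V>140)&(S<60));P('',c,uv,66)
uv=rep('blackgrip',c,334,352,200,220,lambda z,h,S,V:z>50);P('',c,uv,66)
uv=rep('base',c,230,280,155,225,lambda z,h,S,V:(z>12)&(z<28));P('',c,uv,20)
uv=rep('seat gold',c,235,270,190,215,lambda z,h,S,V:(h>12)&(h<32)&(S>110)&(V>80));P('50',c,uv,50)
uv=rep('seat z',c,238,268,190,215,lambda z,h,S,V:(z>32)&(z<80));
uv=rep('post/arm',c,215,280,160,190,lambda z,h,S,V:(z>130)&(z<175));
uv=rep('knob',c,210,240,160,190,lambda z,h,S,V:(z>215)&(z<260));P('238',c,uv,238)
uv=rep('side knob',s,240,270,130,160,lambda z,h,S,V:z>215)
uv=rep('side cap',s,258,280,236,250,lambda z,h,S,V:(S<60)&(V>140));P('62',s,uv,62)
uv=rep('side seat',s,232,262,200,225,lambda z,h,S,V:(h>12)&(h<32)&(S>110)&(V>80));
# base rectangle
m=((W[...,2]>12)&(W[...,2]<28));m[:,:230]=0;m[:,280:]=0;m[:155]=0;m[225:]=0
print(cv2.minAreaRect(W[m][:,:2].astype(np.float32)))
for n,i,r in(('top',c,(130,280,200,100)),('side',s,(220,130,140,105))):
    x,y,w,h=r; k=800//w if 600//h>=800//w else 600//h
    cv2.imwrite(f'pics/{n}c.png',cv2.resize(i['color'][y:y+h,x:x+w,::-1],None,fx=k,fy=k,interpolation=3)) if n=='side' else cv2.imwrite('pics/topc.png',cv2.resize(i['color'][140:230,210:360,::-1],None,fx=5,fy=5,interpolation=3))
```

```text
metalcap 56 uv 304.5 206.1 med [ 495.4 -141.8   65.3] min [ 480. -156.   53.] max [ 512. -127.   72.]
     [ 495.  -141.5   66. ]
metalcap bright 63 uv 305.1 205.7 med [ 498.8 -143.7   64.7] min [ 480. -167.   -6.] max [ 523. -128.   72.]
     [ 496.4 -143.8   66. ]
blackgrip 54 uv 343.4 208.6 med [ 488.5 -293.7   64.7] min [ 476. -309.   52.] max [ 504. -281.   73.]
     [ 489.2 -294.    66. ]
base 1028 uv 253.7 193.1 med [553.9  57.2  19.6] min [444.   5.  12.] max [675. 122.  28.]
     [549.5  61.2  20. ]
seat gold 140 uv 252.8 200.7 med [513.5  62.8  45.7] min [491.  38.  17.] max [540.  86.  62.]
    50 [513.3  63.1  50. ]
seat z 137 uv 252.1 200.4 med [515.5  66.4  47.2] min [491.  42.  33.] max [540.  90.  63.]
post/arm 309 uv 242.7 171.5 med [606.3  99.9 162.6] min [568.  41. 135.] max [643. 181. 174.]
knob 93 uv 223.9 171.8 med [584.3 163.3 236.8] min [567. 145. 226.] max [602. 181. 245.]
    238 [584.2 163.2 238. ]
side knob 96 uv 255.5 142.0 med [581.2 149.7 232.9] min [566. 136. 220.] max [601. 179. 238.]
side cap 60 uv 268.6 243.0 med [nan nan nan] min [nan nan nan] max [nan nan nan]
    62 [ 498.2 -144.5   62. ]
side seat 89 uv 247.2 209.6 med [516.4  57.5  47.1] min [ 266. -508.   -4.] max [576. 147. 459.]
((558.741943359375, 63.781612396240234), (109.63066101074219, 231.85348510742188), 87.42870330810547)
```

View pics/topc.png

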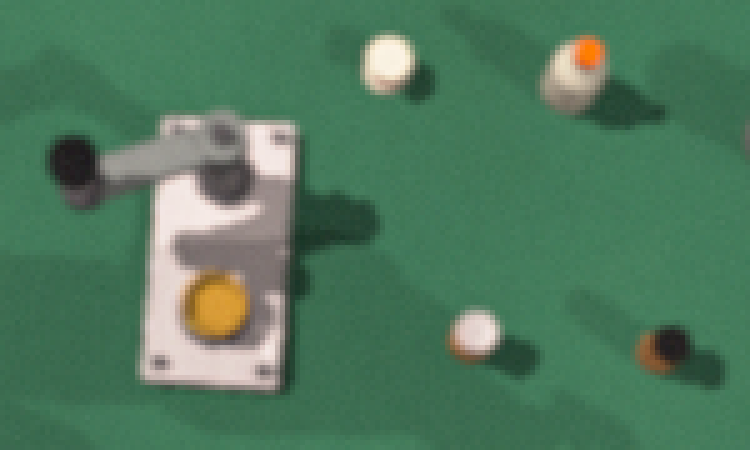

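Top crop: the white-topped cork grip is the target and the press arm is open towards +y. The points found are consistent with the given sizes. Moving over the grip, turning so that the fingers close along x.

Emit:
step_arm:
  plan:
    - {"offset":[3,-1.5,0],"rot":[0,0,-6],"gripper":8.5}
    - {"offset":[7,-3.5,0],"rot":[0,0,-12],"gripper":8.5}
    - {"offset":[11,-5.3,0],"rot":[0,0,-19],"gripper":8.5}
    - {"offset":[15,-7.3,0],"rot":[0,0,-26],"gripper":8.5}
    - {"offset":[19,-9.2,0],"rot":[0,0,-33],"gripper":8.5}
    - {"offset":[23,-11.1,0],"rot":[0,0,-40],"gripper":8.5}
    - {"offset":[27,-13,0],"rot":[0,0,-47],"gripper":8.5}
    - {"offset":[31,-15,0],"rot":[0,0,-53],"gripper":8.5}
    - {"offset":[35,-17,0],"rot":[0,0,-59],"gripper":8.5}
    - {"offset":[38,-18.3,0],"rot":[0,0,-65.4],"gripper":8.5}
    - {"offset":[39.2,-18.8,0],"rot":[0,0,-65.4],"gripper":8.5}
    - {"offset":[39.2,-18.8,0],"rot":[0,0,-65.4],"gripper":8.5}

```text
time_s: 1.3
eef_pos: [497.1, -142.3, 303.5]
ee_rot: [-0.0, 0.707, 0.707, -0.0]
force: [0.3, -0.7, -0.2]
grip_width: 0.992
grip_force: 0.0
```

Run:
```python
from h import *
c=cam('wrist'); save(c,'w1'); np.save('w1.npy',c,allow_pickle=True)
print(c['mount'],c['s']['eef_pos'],c['s']['ee_rot'],c['s']['joints'])
```

```text
[[-6.98940008e-04 -9.51586983e-01 -3.07378799e-01  7.92043020e+01]
 [ 9.99999732e-01 -5.97602758e-04 -4.23805468e-04  1.14698757e+00]
 [ 2.19597348e-04 -3.07379013e-01  9.51587145e-01 -6.92463688e+01]
 [ 0.00000000e+00  0.00000000e+00  0.00000000e+00  1.00000000e+00]] [ 497.14926556 -142.28662354  303.49148433] [-3.59574599e-04  7.07024014e-01  7.07189434e-01 -1.40689382e-04] [-5.05571486e-01  2.96107303e-01  1.52143341e+00 -7.41342698e-05
  1.32482083e+00 -5.05787346e-01]
```

View pics/w1.png

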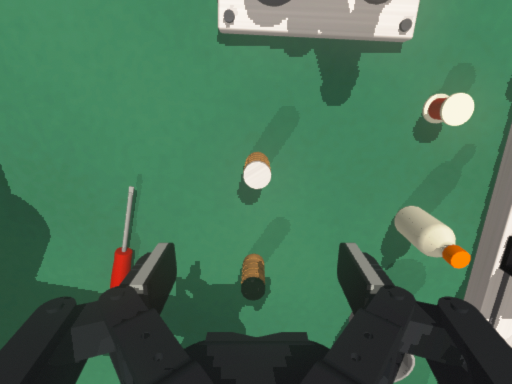

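The wrist view shows the metal cap at (257,174), the black cap at (252,286), and the base's near edge along the top at row ~33.

Run:
```python
from h import *
c=np.load('w1.npy',allow_pickle=True).item(); W=pts(c)
hsv=cv2.cvtColor(c['color'],cv2.COLOR_RGB2HSV)
m=((hsv[...,2]>150)&(hsv[...,1]<60)).astype(np.uint8); m[:150]=0;m[195:]=0;m[:,:235]=0;m[:,280:]=0
ct=max(cv2.findContours(m,0,2)[0],key=cv2.contourArea); e=cv2.fitEllipse(ct); print(e, onplane(c,*e[0],66).round(1), np.nanmedian(W[m>0],0).round(1))
print('cap z>55', [np.nanmean(W[145:200,230:285][(W[145:200,230:285,2]>60)],0).round(1)])
# base near edge line
m=(W[...,2]>14)&(W[...,2]<25); m[60:]=0; P=W[m]
xs=np.arange(410,690,20); 
print('edge',[(x,np.nanmin(P[abs(P[:,0]-x)<6,1]).round(1)) for x in xs if (abs(P[:,0]-x)<6).any()])
print(P[:,0].min(),P[:,0].max())
```

```text
((256.8638916015625, 174.62472534179688), (27.232311248779297, 27.410722732543945), 136.285400390625) [ 498.5 -143.4   66. ] [ 498.6 -144.    65.2]
cap z>55 [array([ 498.4, -143.6,   65.1])]
edge [(np.int64(450), np.float64(13.1)), (np.int64(470), np.float64(10.2)), (np.int64(490), np.float64(9.8)), (np.int64(510), np.float64(8.6)), (np.int64(530), np.float64(7.7)), (np.int64(550), np.float64(7.1)), (np.int64(570), np.float64(6.2)), (np.int64(590), np.float64(5.2)), (np.int64(610), np.float64(4.4)), (np.int64(630), np.float64(3.2)), (np.int64(650), np.float64(2.4)), (np.int64(670), np.float64(2.0))]
455.0801495524877 674.8517205087653
```

Emit:
step_arm:
  plan:
    - {"offset":[-0.1,0.1,4],"rot":[0,0,0],"gripper":8.5}
    - {"offset":[-0.1,0.1,8.5],"rot":[0,0,0],"gripper":8.5}
    - {"offset":[-0.1,0.1,13],"rot":[0,0,0],"gripper":8.5}
    - {"offset":[-0.1,0.1,17],"rot":[0,0,0],"gripper":8.5}
    - {"offset":[-0.1,0.1,19.5],"rot":[0,0,0],"gripper":8.5}
    - {"offset":[-0.1,0.1,20.3],"rot":[0,0,0],"gripper":8.5}
    - {"offset":[-0.1,0.1,20.3],"rot":[0,0,0],"gripper":5}
    - {"offset":[-0.1,0.1,20.3],"rot":[0,0,0],"gripper":3.8}
    - {"offset":[-0.1,0.1,20.3],"rot":[0,0,0],"gripper":2.8}
    - {"offset":[-0.1,0.1,20.3],"rot":[0,0,0],"gripper":2.8}
    - {"offset":[-0.1,0.1,20.3],"rot":[0,0,0],"gripper":2.8}
    - {"offset":[-0.1,0.1,20.3],"rot":[0,0,0],"gripper":2.8}
  squeeze: 25

```text
time_s: 2.55
eef_pos: [498.2, -144.3, 102.1]
ee_rot: [0.001, 0.707, 0.707, 0.0]
force: [-1.3, -0.0, 8.2]
grip_width: 0.369
grip_force: 24.5
```

Emit:
step_arm:
  plan:
    - {"offset":[0,0,-2],"rot":[0,0,0],"gripper":2.8}
    - {"offset":[0,0,-6],"rot":[0,0,0],"gripper":2.8}
    - {"offset":[2,0.3,-10],"rot":[0,0,0],"gripper":2.8}
    - {"offset":[5,0.8,-13],"rot":[0,0,0],"gripper":2.8}
    - {"offset":[8,1.3,-15],"rot":[0,0,0],"gripper":2.8}
    - {"offset":[9.4,1.5,-15],"rot":[0,0,0],"gripper":2.8}
    - {"offset":[9.4,1.5,-15],"rot":[0,0,0],"gripper":2.8}
    - {"offset":[9.4,1.5,-15],"rot":[0,0,0],"gripper":2.8}

```text
time_s: 3.35
eef_pos: [512.3, -50.4, 249.7]
ee_rot: [-0.001, 0.707, 0.707, -0.001]
force: [0.1, -0.4, -1.0]
grip_width: 0.368
grip_force: 25.0
```

Run:
```python
from h import *
c=cam('wrist'); save(c,'w2'); np.save('w2.npy',c,allow_pickle=True)
print(c['s']['eef_pos'],c['s']['grip_width'],c['s']['force'])
hsv=cv2.cvtColor(c['color'],cv2.COLOR_RGB2HSV); W=pts(c)
m=(hsv[...,0]>14)&(hsv[...,0]<34)&(hsv[...,1]>120)&(W[...,2]>25)&(W[...,2]<66)&(W[...,1]>20)
P=W[m]; print(m.sum(),P.min(0),P.max(0),np.percentile(P[:,2],[5,25,50,75,95]))
v,u=np.nonzero(m); print(u.min(),u.max(),v.min(),v.max())
```

```text
[512.3222131  -50.42214389 249.72242773] 0.368323046253402 [ 0.05947244 -0.37333541 -0.97715535]
3236 [490.27852805  37.64168792  40.69271019] [542.61942982  90.08398112  57.21760445] [42.27858284 43.20601195 44.89749325 53.88014672 55.65136303]
230 291 22 89
```

View pics/w2.png

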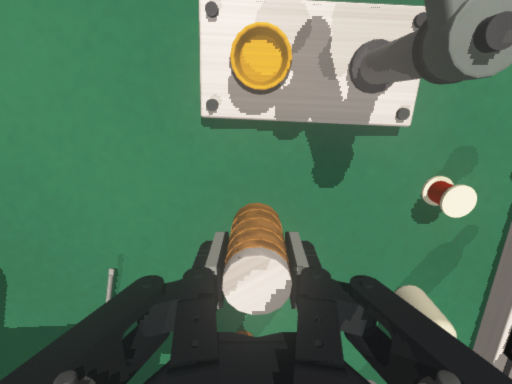

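The seat is round at (262,57): floor z≈43, rim ≈55, centre ≈(516.4, 63.9). That is within the stated range. The grip is held upright. I turn 40° on the way to keep the camera clear of the knob.

Emit:
step_arm:
  plan:
    - {"offset":[2,0.1,0],"rot":[0,0,-6],"gripper":2.8}
    - {"offset":[5,0.2,0],"rot":[0,0,-14],"gripper":2.8}
    - {"offset":[8.5,0.3,0],"rot":[0,0,-22],"gripper":2.8}
    - {"offset":[10.8,0.45,0],"rot":[0,0,-30],"gripper":2.8}
    - {"offset":[11.4,0.45,0],"rot":[0,0,-37],"gripper":2.8}
    - {"offset":[11.4,0.45,1.5],"rot":[0,0,-40],"gripper":2.8}
    - {"offset":[11.4,0.45,4],"rot":[0,0,-40],"gripper":2.8}
    - {"offset":[11.4,0.45,6.5],"rot":[0,0,-40],"gripper":2.8}
    - {"offset":[11.4,0.45,8],"rot":[0,0,-40],"gripper":2.8}
    - {"offset":[11.4,0.45,8],"rot":[0,0,-40],"gripper":2.8}

```text
time_s: 4.4
eef_pos: [516.2, 63.0, 168.3]
ee_rot: [-0.003, 0.423, 0.906, -0.001]
force: [0.5, 0.4, -0.0]
grip_width: 0.367
grip_force: 25.0
```

Run:
```python
from h import *
c=cam('wrist'); save(c,'w3'); print(c['s']['eef_pos'],c['s']['force'])
```

```text
[516.23177156  62.9970966  168.29372534] [ 0.47175417  0.37173522 -0.01016282]
```

View pics/w3.png

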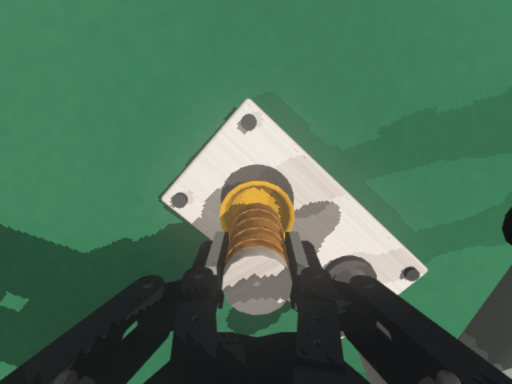

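The grip at (257,235) is laterally centred over the cup at (257,212). Lowering it.

Emit:
step_arm:
  plan:
    - {"offset":[0,0,0.6],"rot":[0,0,0],"gripper":2.8}
    - {"offset":[0,0,1.2],"rot":[0,0,0],"gripper":2.8}
    - {"offset":[0,0,1.6],"rot":[0,0,0],"gripper":2.8}
    - {"offset":[0,0,1.9],"rot":[0,0,0],"gripper":2.8}
    - {"offset":[0,0,2.1],"rot":[0,0,0],"gripper":2.8}
    - {"offset":[0,0,2.1],"rot":[0,0,0],"gripper":2.8}
    - {"offset":[0,0,2.1],"rot":[0,0,0],"gripper":2.8}

```text
time_s: 5.15
eef_pos: [517.3, 64.0, 150.0]
ee_rot: [0.0, 0.422, 0.906, 0.0]
force: [0.5, -1.2, -1.2]
grip_width: 0.37
grip_force: 25.0
```

Emit:
step_arm:
  plan:
    - {"offset":[0,0,0.1],"rot":[0,0,0],"gripper":2.8}
    - {"offset":[0,0,0.2],"rot":[0,0,0],"gripper":2.8}
    - {"offset":[0,0,0.2],"rot":[0,0,0],"gripper":2.8}

```text
time_s: 5.45
eef_pos: [517.1, 64.0, 147.8]
ee_rot: [-0.0, 0.422, 0.906, -0.0]
force: [-0.3, 0.1, -1.0]
grip_width: 0.371
grip_force: 25.0
```

Emit:
step_arm:
  plan:
    - {"offset":[0,0,0.1],"rot":[0,0,0],"gripper":2.8}
    - {"offset":[0,0,0.2],"rot":[0,0,0],"gripper":2.8}
    - {"offset":[0,0,0.2],"rot":[0,0,0],"gripper":2.8}

```text
time_s: 5.75
eef_pos: [517.2, 64.0, 146.2]
ee_rot: [0.0, 0.422, 0.906, 0.0]
force: [-1.2, -0.7, 2.2]
grip_width: 0.369
grip_force: 25.2
```

Emit:
step_arm:
  plan:
    - {"offset":[0,0,0.1],"rot":[0,0,0],"gripper":2.8}
    - {"offset":[0,0,0.1],"rot":[0,0,0],"gripper":2.8}

```text
time_s: 5.95
eef_pos: [517.3, 64.0, 146.0]
ee_rot: [0.0, 0.422, 0.906, 0.0]
force: [-4.2, 0.1, 13.1]
grip_width: 0.369
grip_force: 26.3
```

Seated on the floor (13 N). Easing off, opening, and then rising.

Emit:
step_arm:
  plan:
    - {"offset":[0,0,-0.1],"rot":[0,0,0],"gripper":2.9}
    - {"offset":[0,0,-0.1],"rot":[0,0,0],"gripper":3.5}
    - {"offset":[0,0,-0.1],"rot":[0,0,0],"gripper":4.5}
    - {"offset":[0,0,-0.1],"rot":[0,0,0],"gripper":6}
    - {"offset":[0,0,-0.1],"rot":[0,0,0],"gripper":6.5}
    - {"offset":[0,0,-0.1],"rot":[0,0,0],"gripper":6.5}
    - {"offset":[0,0,-0.1],"rot":[0,0,0],"gripper":6.5}
    - {"offset":[0,0,-2],"rot":[0,0,0],"gripper":6.5}
    - {"offset":[0,0,-5],"rot":[0,0,0],"gripper":6.5}
    - {"offset":[0,0,-9],"rot":[0,0,0],"gripper":6.5}
    - {"offset":[0,0,-13.5],"rot":[0,0,0],"gripper":6.5}
    - {"offset":[0,0,-17],"rot":[0,0,0],"gripper":6.5}

```text
time_s: 7.15
eef_pos: [517.1, 64.0, 317.6]
ee_rot: [0.001, 0.422, 0.906, 0.0]
force: [0.5, 0.8, 0.4]
grip_width: 0.761
grip_force: 0.0
```

Emit:
step_arm:
  plan:
    - {"offset":[-2,3.5,-2],"rot":[0,0,6],"gripper":6}
    - {"offset":[-3.5,6,-2],"rot":[0,0,12],"gripper":6}
    - {"offset":[-3.5,6,-2],"rot":[0,0,15],"gripper":6}
    - {"offset":[-3.5,6,-2],"rot":[0,0,15],"gripper":6}

```text
time_s: 7.55
eef_pos: [585.9, 75.8, 334.3]
ee_rot: [-0.0, 0.537, 0.843, -0.0]
force: [0.1, -0.3, 0.2]
grip_width: 0.704
grip_force: 0.0
```

Run:
```python
from h import *
c=cam('wrist'); save(c,'w4'); np.save('w4.npy',c,allow_pickle=True); W=pts(c)
print(c['s']['eef_pos'],c['s']['ee_rot'],c['s']['grip_width'])
for n in ('top',):
    t=cam(n);W=pts(t); hsv=cv2.cvtColor(t['color'],cv2.COLOR_RGB2HSV)
    np.save('top1.npy',t,allow_pickle=True)
    m=(W[...,2]>98)&(W[...,2]<118)&(abs(W[...,0]-516)<40)&(abs(W[...,1]-64)<40); print('cap top',m.sum(),np.median(W[m],0) if m.any() else '')
W=pts(c)
m=(W[...,2]>230)&(W[...,2]<245)&(abs(W[...,0]-584)<40)&(abs(W[...,1]-160)<40);print('knob',m.sum(),W[m].min(0),W[m].max(0))
m=(W[...,2]>98)&(W[...,2]<118)&(abs(W[...,0]-516)<30)&(abs(W[...,1]-64)<30);print('cap',m.sum(),W[m].min(0),W[m].max(0),np.median(W[m],0))
```

```text
[585.88874648  75.83580563 334.28360465] [-4.20189380e-04  5.37196187e-01  8.43457188e-01 -2.26287964e-04] 0.7042583243294097
cap top 0 
knob 3553 [569.647355   143.44301563 230.0134074 ] [606.82303854 180.92181584 239.56717795]
cap 733 [503.1447766   48.41882752  98.24048488] [534.54668089  80.12508884 111.55135435] [518.89575358  65.61383005 109.15184017]
```

View pics/w4.png

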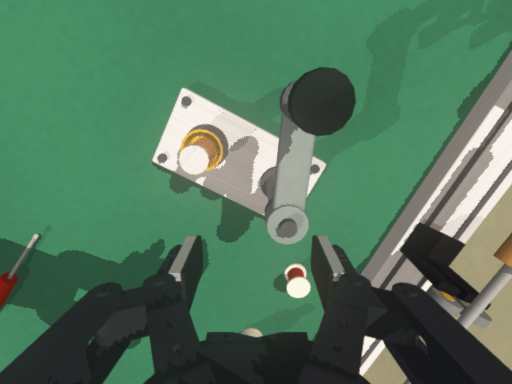

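The view shows the grip standing in the seat at (205,155) and the knob at (320,100). Knob centre is (588.2,162.2) and its distance to the computed pivot (626.7,58.8) is 110.3 mm, which matches. The arm is open by ~67°. Next I cage the knob between the fingers and swing along the arc.

Emit:
step_arm:
  plan:
    - {"offset":[3,1.5,0],"rot":[0,0,2],"gripper":6}
    - {"offset":[6,3,0],"rot":[0,0,4.6],"gripper":6}
    - {"offset":[7.7,3.9,0],"rot":[0,0,4.6],"gripper":6}
    - {"offset":[7.7,3.9,0],"rot":[0,0,4.6],"gripper":6}
    - {"offset":[7.7,3.9,2],"rot":[0,0,4.6],"gripper":6}
    - {"offset":[7.7,3.9,4],"rot":[0,0,4.6],"gripper":6}
    - {"offset":[7.7,3.9,5.6],"rot":[0,0,4.6],"gripper":6}
    - {"offset":[7.7,3.9,5.6],"rot":[0,0,4.6],"gripper":5}
    - {"offset":[7.7,3.9,5.6],"rot":[0,0,4.6],"gripper":5}

```text
time_s: 8.55
eef_pos: [588.5, 161.4, 279.7]
ee_rot: [0.0, 0.571, 0.821, 0.0]
force: [0.2, -0.7, 0.2]
grip_width: 0.586
grip_force: 0.0
```

Run:
```python
from h import *
s=sense(); p=s['eef_pos']; q=s['ee_rot']; print(p,s['force'],s['grip_width'])
Rt=R.from_quat([q[1],q[2],q[3],q[0]]).as_matrix()
psi=np.degrees(2*np.arctan2(q[2],q[1])); print(psi)
piv=np.array([626.7,58.8])
for d in list(np.arange(6,68,6))+[67,70,72]:
    th=np.radians(110.4+d); k=piv+110*np.array([np.cos(th),np.sin(th)])
    o=Rt.T@np.array([k[0]-p[0],k[1]-p[1],0]); print(d,(o/10).round(2)[:2],'rot',round(-(110.4+d-psi),1))
```

```text
[588.46347914 161.40773895 279.7239741 ] [ 0.18653841 -0.68546223  0.24313778] 0.5859545810325502
110.41881265215729
6 [-0.01 -1.14] rot -6.0
12 [-0.19 -2.28] rot -12.0
18 [-0.49 -3.39] rot -18.0
24 [-0.9  -4.47] rot -24.0
30 [-1.42 -5.49] rot -30.0
36 [-2.05 -6.46] rot -36.0
42 [-2.77 -7.35] rot -42.0
48 [-3.59 -8.17] rot -48.0
54 [-4.48 -8.89] rot -54.0
60 [-5.45 -9.52] rot -60.0
66 [ -6.47 -10.04] rot -66.0
67 [ -6.65 -10.12] rot -67.0
70 [ -7.18 -10.33] rot -70.0
72 [ -7.55 -10.46] rot -72.0
```

Emit:
step_arm:
  plan:
    - {"offset":[0,-1.1,0],"rot":[0,0,-6],"gripper":5}
    - {"offset":[-0.2,-2.3,0],"rot":[0,0,-12],"gripper":5}
    - {"offset":[-0.5,-3.4,0],"rot":[0,0,-18],"gripper":5}
    - {"offset":[-0.9,-4.5,0],"rot":[0,0,-24],"gripper":5}
    - {"offset":[-1.4,-5.5,0],"rot":[0,0,-30],"gripper":5}
    - {"offset":[-2.05,-6.45,0],"rot":[0,0,-36],"gripper":5}
    - {"offset":[-2.75,-7.35,0],"rot":[0,0,-42],"gripper":5}
    - {"offset":[-3.6,-8.15,0],"rot":[0,0,-48],"gripper":5}
    - {"offset":[-4.5,-8.9,0],"rot":[0,0,-54],"gripper":5}
    - {"offset":[-5.45,-9.5,0],"rot":[0,0,-60],"gripper":5}
    - {"offset":[-6.1,-9.8,0],"rot":[0,0,-64],"gripper":5}
    - {"offset":[-6.6,-10.1,0],"rot":[0,0,-67],"gripper":5}

```text
time_s: 9.75
eef_pos: [516.9, 64.4, 280.4]
ee_rot: [0.001, 0.021, 1.0, 0.0]
force: [1.7, 0.8, -1.3]
grip_width: 0.584
grip_force: 0.7
```

Emit:
step_arm:
  plan:
    - {"offset":[0,-0.2,0],"rot":[0,0,0],"gripper":5}
    - {"offset":[0,-0.4,0],"rot":[0,0,0],"gripper":5}
    - {"offset":[0,-0.5,0],"rot":[0,0,0],"gripper":5}
    - {"offset":[0,-0.5,0],"rot":[0,0,0],"gripper":5}

```text
time_s: 10.15
eef_pos: [516.6, 59.9, 279.2]
ee_rot: [0.0, 0.023, 1.0, -0.0]
force: [-0.0, 1.0, 0.2]
grip_width: 0.585
grip_force: 0.2
```

Emit:
step_arm:
  plan:
    - {"offset":[0,-0.1,0],"rot":[0,0,0],"gripper":5}
    - {"offset":[0,-0.2,0],"rot":[0,0,0],"gripper":5}
    - {"offset":[0,-0.2,0],"rot":[0,0,0],"gripper":5}

```text
time_s: 10.45
eef_pos: [516.4, 57.9, 278.9]
ee_rot: [-0.0, 0.023, 1.0, 0.0]
force: [-0.1, 2.0, 0.9]
grip_width: 0.581
grip_force: 0.5
```

Emit:
step_arm:
  plan:
    - {"offset":[0,-0.1,0],"rot":[0,0,0],"gripper":5}
    - {"offset":[0,-0.2,0],"rot":[0,0,0],"gripper":5}
    - {"offset":[0,-0.2,0],"rot":[0,0,0],"gripper":5}

```text
time_s: 10.75
eef_pos: [516.3, 56.7, 278.9]
ee_rot: [-0.0, 0.022, 1.0, 0.001]
force: [-0.8, 7.1, 1.0]
grip_width: 0.586
grip_force: 3.5
```

Stop met at 7 N. Centring, rising, shutting the fingers and looking at the knob.

Emit:
step_arm:
  plan:
    - {"offset":[0,0.4,0],"rot":[0,0,0],"gripper":5.2}
    - {"offset":[0,0.75,0],"rot":[0,0,0],"gripper":5.2}
    - {"offset":[0,0.75,0],"rot":[0,0,0],"gripper":5.2}
    - {"offset":[0,0.75,-3],"rot":[0,0,0],"gripper":5.2}
    - {"offset":[0,0.75,-6.5],"rot":[0,0,0],"gripper":5.2}
    - {"offset":[4,0.75,-10],"rot":[0,0,0],"gripper":0}
    - {"offset":[4,0.75,-10],"rot":[0,0,0],"gripper":0}
    - {"offset":[4,0.75,-10],"rot":[0,0,0],"gripper":0}

```text
time_s: 11.55
eef_pos: [476.5, 65.2, 379.5]
ee_rot: [0.001, 0.022, 1.0, -0.0]
force: [0.7, 0.0, -0.2]
grip_width: 0.104
grip_force: 0.0
```

Run:
```python
from h import *
c=cam('wrist'); save(c,'w5'); W=pts(c); print(c['s']['eef_pos'],c['s']['ee_rot'],c['s']['grip_width'],c['s']['force'])
m=(W[...,2]>230)&(W[...,2]<246)&(abs(W[...,0]-516)<40)&(abs(W[...,1]-64)<40)
print('knob',m.sum(),W[m].min(0),W[m].max(0),np.median(W[m],0)) if m.any() else print('none')
t=cam('top');W=pts(t);m=(W[...,2]>215)&(W[...,2]<250)&(abs(W[...,0]-516)<40)&(abs(W[...,1]-64)<40);print(m.sum(),np.median(W[m],0))
```

```text
[476.50781892  65.20646374 379.52812699] [ 9.32489839e-04  2.24713506e-02  9.99747032e-01 -1.99781366e-04] 0.10380979625976926 [ 0.7474805   0.01585412 -0.22737282]
knob 738 [497.51625202  45.42562596 230.03325876] [534.87249674  82.44873734 239.08686815] [511.28479541  63.90440452 237.07684355]
0 [nan nan nan]
  return _methods._mean(a, axis=axis, dtype=dtype,
  ret = um.true_divide(
```

View pics/w5.png

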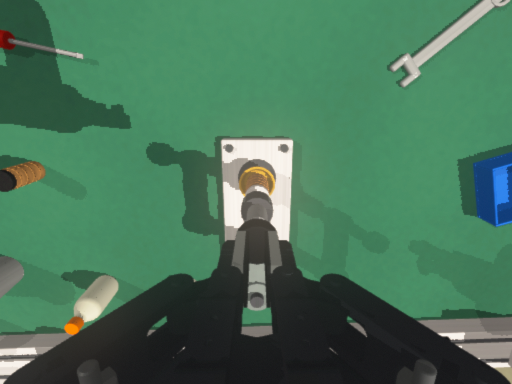

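The view shows the arm straight over the seat, knob centre (516.2,63.9) and the grip still in the cup at (257,185). Now descending onto the knob.

Emit:
step_arm:
  plan:
    - {"offset":[-2,-0.1,1],"rot":[0,0,0],"gripper":0}
    - {"offset":[-4,-0.1,2.5],"rot":[0,0,0],"gripper":0}
    - {"offset":[-4,-0.1,4.5],"rot":[0,0,0],"gripper":0}
    - {"offset":[-4,-0.1,6],"rot":[0,0,0],"gripper":0}
    - {"offset":[-4,-0.1,6],"rot":[0,0,0],"gripper":0}
    - {"offset":[-4,-0.1,6],"rot":[0,0,0],"gripper":0}

```text
time_s: 12.25
eef_pos: [517.0, 62.3, 318.4]
ee_rot: [-0.001, 0.023, 1.0, 0.0]
force: [-0.1, -0.1, 0.4]
grip_width: -0.001
grip_force: 0.0
```

Emit:
step_arm:
  plan:
    - {"offset":[0,0,0.5],"rot":[0,0,0],"gripper":0}
    - {"offset":[0,0,0.9],"rot":[0,0,0],"gripper":0}
    - {"offset":[0,0,1.3],"rot":[0,0,0],"gripper":0}
    - {"offset":[0,0,1.3],"rot":[0,0,0],"gripper":0}
    - {"offset":[0,0,1.3],"rot":[0,0,0],"gripper":0}

```text
time_s: 12.75
eef_pos: [516.7, 62.4, 306.2]
ee_rot: [0.0, 0.022, 1.0, -0.0]
force: [0.9, -0.0, 2.2]
grip_width: -0.0
grip_force: 0.9
```

Contact made (2.2 N). Continuing down in small steps towards the landing at z≈292.

Emit:
step_arm:
  plan:
    - {"offset":[0,0,0.4],"rot":[0,0,0],"gripper":0}
    - {"offset":[0,0,0.8],"rot":[0,0,0],"gripper":0}
    - {"offset":[0,0,1.1],"rot":[0,0,0],"gripper":0}
    - {"offset":[0,0,1.1],"rot":[0,0,0],"gripper":0}
    - {"offset":[0,0,1.1],"rot":[0,0,0],"gripper":0}

```text
time_s: 13.25
eef_pos: [516.7, 62.4, 295.0]
ee_rot: [0.0, 0.022, 1.0, 0.0]
force: [0.8, -0.2, 2.6]
grip_width: 0.002
grip_force: 1.3
```

Emit:
step_arm:
  plan:
    - {"offset":[0,0,0.2],"rot":[0,0,0],"gripper":0}
    - {"offset":[0,0,0.3],"rot":[0,0,0],"gripper":0}
    - {"offset":[0,0,0.3],"rot":[0,0,0],"gripper":0}

```text
time_s: 13.55
eef_pos: [516.7, 62.4, 292.0]
ee_rot: [0.0, 0.022, 1.0, -0.0]
force: [0.6, -1.2, 5.0]
grip_width: -0.003
grip_force: 2.4
```

Emit:
step_arm:
  plan:
    - {"offset":[0,0,0.2],"rot":[0,0,0],"gripper":0}
    - {"offset":[0,0,0.3],"rot":[0,0,0],"gripper":0}
    - {"offset":[0,0,0.3],"rot":[0,0,0],"gripper":0}

```text
time_s: 13.85
eef_pos: [516.8, 62.4, 289.3]
ee_rot: [0.0, 0.022, 1.0, -0.0]
force: [-0.0, -0.2, 6.4]
grip_width: -0.001
grip_force: 3.1
```

Emit:
step_arm:
  plan:
    - {"offset":[0,0,0.2],"rot":[0,0,0],"gripper":0}
    - {"offset":[0,0,0.3],"rot":[0,0,0],"gripper":0}
    - {"offset":[0,0,0.3],"rot":[0,0,0],"gripper":0}

```text
time_s: 14.15
eef_pos: [516.8, 62.4, 286.4]
ee_rot: [0.0, 0.022, 1.0, -0.0]
force: [-1.1, -0.2, 7.4]
grip_width: -0.004
grip_force: 3.8
```

Run:
```python
from h import *
c=cam('wrist'); save(c,'w6'); s=c['s']; print(s['eef_pos'],s['force'])
d=cam('side'); a=c['color'][150:330,190:330,::-1]; b=d['color'][120:240,200:310,::-1]
a=cv2.resize(a,None,fx=2.5,fy=2.5,interpolation=3); b=cv2.resize(b,(int(110*450/120),450),interpolation=3)
cv2.imwrite('pics/w6c.png',np.hstack([a,b]))
```

```text
[516.76499022  62.43129701 286.42647921] [-1.10700621 -0.1610444   7.42986128]
```

View pics/w6c.png

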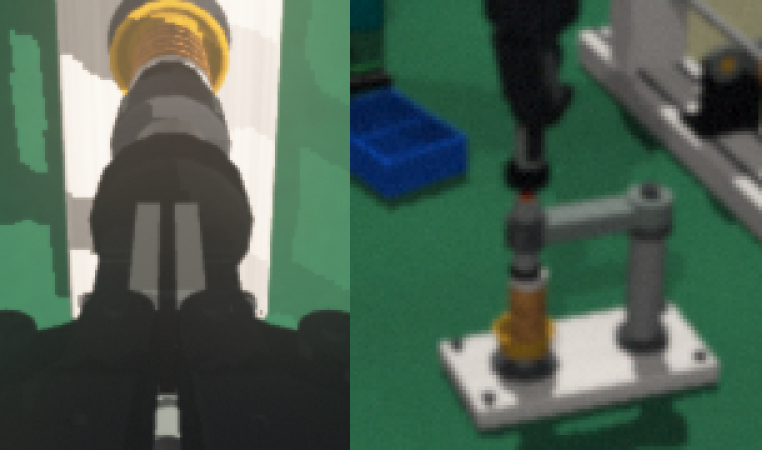

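The fingertips press the knob. In the side view the pad sits on the cap and only red remains visible at (527,195). I estimate ~6 mm; 2 mm more, then hold.

Emit:
step_arm:
  plan:
    - {"offset":[0,0,0.1],"rot":[0,0,0],"gripper":0}
    - {"offset":[0,0,0.2],"rot":[0,0,0],"gripper":0}
    - {"offset":[0,0,0.2],"rot":[0,0,0],"gripper":0}
    - {"offset":[0,0,0.2],"rot":[0,0,0],"gripper":0}
    - {"offset":[0,0,0.2],"rot":[0,0,0],"gripper":0}
    - {"offset":[0,0,0.2],"rot":[0,0,0],"gripper":0}
    - {"offset":[0,0,0.2],"rot":[0,0,0],"gripper":0}
    - {"offset":[0,0,0.2],"rot":[0,0,0],"gripper":0}
    - {"offset":[0,0,0.2],"rot":[0,0,0],"gripper":0}
    - {"offset":[0,0,0.2],"rot":[0,0,0],"gripper":0}

```text
time_s: 15.25
eef_pos: [516.8, 62.5, 284.7]
ee_rot: [0.001, 0.022, 1.0, -0.0]
force: [-0.8, -0.1, 8.4]
grip_width: -0.0
grip_force: 4.3
```

Run:
```python
from h import *
F=[]
for i in range(6):
    s=sense(); F.append(s['force'][2]); capture('side')
print(s['eef_pos'],np.round(F,1))
```

```text
[516.77587391  62.45594791 284.68226971] [8.4 9.3 8.5 9.4 9.1 8.7]
```

```bash
python3 -c "
from rig import *
print(finish_job())"
```

```text
the job is handed in; nothing more can be done
None
```

I handed the job in with the metal-capped grip seated, the arm at its stop and the knob held at about 8 mm (roughly 8.9 N, estimated from force and height); no verdict came back.

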